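# Unbolt the blue specimen locker with the hooked rod

### The job

Use the orange-handled hooked rod to draw the blue bolt of the specimen locker at the far side of the bench fully back towards you, keeping the gripper and arm off that locker. Leave the red bolt shut. Then gently lay the hooked rod down flat on the bench and let go.

Things in the scene. Friction and masses are not known exactly. Their poses are not given: they have to be found in the camera images.
- hooked_rod: Flat-lying J-hook rod, 140 g. Orange handle 150 x 20 x 24 high, x -100 to 50; 8 mm thick rod on to x = 260 at y = 0; hook foot at x = 260 from y = 0 to 45; lip back at y = 45 to x = 245; rod and hook centreline 12 above the underside. Origin: underside, balance point (grip here). x towards the hook, y to the hook's open side, z up. The rod with green handle and no hook is a bystander.
- blue_locker: Fixed low grey locker, blue front plate, blue stripes on white lid; 160 deep (x), 150 wide, 90 high. Origin: foot of its front face, mid-width; x from front to back (away from robot), z up. Bolt on the lid along y = 0, it and its guides up to 112 high. On it an upright blue post, 12 diameter, top 170 high, axis at x = 90 minus blue_bolt's value, y = 0. A like red locker is left or right of it.
- blue_bolt (a joint): Slide of the blue bolt, m: 0 = shut (away from the robot), 0.045 = fully back at its stop, towards the locker's front (locker -x). Starts at 0 to 0.006. About 3 N of friction; stays where it is left.
- red_bolt (a joint): Slide of the red locker's bolt, same form and meaning, to be left shut. Starts at 0.
Mind the look-alikes: they are no part of the job. What is shaped like the part that bears red_bolt but green is not meant.

How it is judged (in metres and radians):
On the way, in this order (a step that is already met when the one before it is completed fails the run):
1. the hooked rod is lifted off the bench while the blue bolt is still shut (height (world z) of hooked_rod above 0.05 m and value of joint blue_bolt below 0.015 m), for 0.1 s.
2. the blue bolt is drawn back (value of joint blue_bolt above 0.035 m), for 0.2 s.
At the end, for the whole second after the job is handed in: The blue bolt is drawn at least 35 mm of its 45 mm, the red bolt is within 10 mm of shut, and the hooked rod lies at rest on the bench, underside less than 15 mm above it and within 10 degrees of flat, right way up (value of joint blue_bolt above 0.035 m and value of joint red_bolt below 0.01 m and height (world z) of hooked_rod below 0.015 m and angle between hooked_rod's own z axis and vertical below 0.17 rad and linear speed of hooked_rod below 0.02 m/s); the robot touches nothing.
It fails at once if the red bolt is drawn by more than 10 mm (value of joint red_bolt above 0.01 m).
It fails at once if the gripper or arm touches the blue locker or its bolt (contact force between any of the fingers, the arm and blue_locker above 1 N).
It fails at once if the blue bolt is moved by something other than the hooked rod (velocity of joint blue_bolt above 0.03 m/s and distance between hooked_rod and blue_locker above 0.4 m).
It fails at once if the hooked rod is dropped or flung onto the bench (height (world z) of hooked_rod below 0.04 m and linear speed of hooked_rod above 0.6 m/s).
It also fails if it takes over 51 s, if anything falls off the work surface, if the arm or the gripper's body presses on something with over 40 N, if the wrist force passes 120 N, or if a joint passes its speed limit or range.

### The arm

A 6-joint arm with a two-finger parallel gripper is mounted at the origin on the work surface. World frame = base frame: x ahead of the robot, y to its left, z up, the work surface at z = 0. Lengths are in mm, angles in rad, forces in N, time in s.
With the tool pointing down it reaches from about 350 to 775 mm from the base axis. Payload 7.3 kg.
Tool frame: the origin (TCP) lies at the very end of the fingers, on their centre line; the grasp point (between the pads) lies 19 mm behind it; z points along the fingers, y is the line along which they close (so a half turn about z gives the same grasp; the last joint's range is limited). The gripper opens to 92 mm and grips with 3 to 60 N. Pads are 19 mm wide; open, the fingers measure 130 mm over their backs; the gripper's body (75 mm by 190 mm) begins 47 mm behind the grasp point.
Start: joints at [1.081, 0.342, 1.524, -0, 1.275, -0.146], TCP at [176.946, 494.302, 226.741] pointing down, gripper open.
Joint ranges: [-2.53, 2.53], [-0.77, 2.02], [0.04, 2.7], [-1, 4.14], [0.28, 2.66], [-3.11, 3.11]. Speed limits (rad/s): [2.57, 2.57, 3.14, 3.14, 3.14, 3.14].

### API

Orientations are given as [roll, pitch, yaw] about the fixed x, y, z axes, in that order (R = Rz(yaw) Ry(pitch) Rx(roll)).
In Python, from plant import bot gives the robot as it stands.
- The arm moves only by the tool jog_arm, never from a script. Its argument "targets" is a list of rows, each an object with "xyz": the shift along the tool's x, y, z as a fraction of full scale, a list of three; "spin": the turn about the tool's z as a fraction of full scale. In form: [{"xyz": [x, y, z], "spin": spin}, ...]. A call has exactly 10 rows; each row shifts and turns the commanded pose from where the row before left it, along the tool's axes as they then stand; what a row does not reach is not made up. Full scale, the value 1, is 80 mm for a shift and 0.1 rad for a turn. A row lasts 1/8 s, in which the tool goes at most 62.5 mm and 10.7 degrees, less where a joint would pass 70% of its speed; a pose out of reach is approached as far as the arm can. A call with a number of a shift or a turn outside -1 to 1 is refused whole. A call with a gripper value outside its range is refused whole. "gripper" is the opening in per cent of the stroke, from 0 (shut) to 100 (fully open), set as the call begins (left out, the last holds). The fingers move at their own pace and stop on an object; the grip force is fixed at half the most. Time passes only in rows, so rows that do not move let the fingers close, or fill a call up. It gives the time, the measured TCP pose, the force, the opening and the grip force at its end, in the units of the state.
- bot.get_obs(): the state, without advancing time (a new reading comes with each control period).
- bot.capture(name): name is "scene" or "top" or "wrist"; returns the picture (400x640x3 uint8, blue, green, red); there is no depth.
- bot.get_calibration(name): a dict with "vfov" (degrees; the focal length in pixels is half the picture's height over the tangent of half this angle, whatever the lens; pixels are square), "cx", "cy" (the principal point, pixels), "eye" and "rotation" of the camera in the world. Camera axes: x right, y down, z forward; pixel columns grow to the right and rows downward; lengths in mm; the calibration is good to about 2 mm. The wrist camera is an equidistant fisheye: a pixel r from the principal point sees the ray r / f radians off the axis. A picture is of the moment at which its call begins: read the wrist's pose just before it. get_calibration takes no time and is no camera call; for the wrist camera it gives the pose at the moment of the call.
- bot.close_job(): hands the job in; it is judged then, once.
The state is a dict: "time": time; "joint_positions": joint angles; "dq": joint speeds; "tau": joint torques, N m; "tool_pos": TCP position; "tcp_rot": TCP orientation; "contact_force": force on the tool from outside, world axes, zero at the start; "moment": the same for the moment, N m; "grip_width": finger opening in mm; "finger_force": force on a finger pad.
Only numpy, scipy, OpenCV 4.12 (cv2) and the standard library are available. Lean on these libraries where they do the work, as an engineer would, in place of code of your own. Each camera call takes 0.05 s, during which the arm holds its last target. There are 200 camera calls.

## Working session

There is one attempt and no reset: what is moved stays moved. The work goes in short steps, Python scripts to look and compute and a tool call to move; the robot and the scene stay as the last step left them, time stands still between calls to the robot, and variables do not carry over. Pictures are saved under pics/ and viewed, at most 10 in all, crops included, and the job is handed in when it is done.

Besides the shell and the picture viewer there is one more tool, called as name(argument=value, ...) on one line, values as JSON. jog_arm: Moves the arm, as the interface text tells. Shift numbers are shares of 80 mm and turn numbers shares of 0.1 rad, none past 1 either way. Its arguments: {"type":"object","properties":{"targets":{"type":"array","items":{"type":"object","properties":{"xyz":{"type":"array","items":{"type":"number"}},"spin":{"type":"number"}}}},"gripper":{"type":"number"}},"required":["targets"]}

```bash
mkdir -p pics; ls; cat > h.py <<'E'
import numpy as np, cv2
from plant import bot
def ray(c,u,v):
    f=200/np.tan(np.radians(c['vfov'])/2); return np.array(c['rotation'])@np.array([(u-c['cx'])/f,(v-c['cy'])/f,1])
def onz(c,u,v,z):
    d=ray(c,u,v); e=np.array(c['eye']); return (e+d*(z-e[2])/d[2]).round(1)
def proj(c,P):
    f=200/np.tan(np.radians(c['vfov'])/2); p=np.array(c['rotation']).T@(np.array(P,float)-c['eye']); return (c['cx']+f*p[0]/p[2],c['cy']+f*p[1]/p[2])
E
python3 - <<'E'
from h import *
o=bot.get_obs(); print({k:np.round(v,3).tolist() for k,v in o.items()})
for n in('scene','top'):
    im=np.array(bot.capture(n)); cv2.imwrite(f'pics/{n}1.png',im); print(n,bot.get_calibration(n))
E
```

```text
pics
{'time': 0.0, 'joint_positions': [1.081, 0.343, 1.525, 0.0, 1.275, -0.146], 'dq': [0.0, -0.0, 0.001, 0.0, 0.002, 0.002], 'tau': [-0.0, -43.125, -24.421, 0.072, 0.056, -0.0], 'tool_pos': [176.743, 493.92, 226.052], 'tcp_rot': [-3.14, -0.0, 2.798], 'contact_force': [-1.061, -0.462, -0.041], 'moment': [-0.02, 0.054, 0.016], 'finger_force': 0.0, 'grip_width': 91.809}
scene {'vfov': 53.51476339812501, 'cx': 324.75510503287245, 'cy': 193.60129614286427, 'eye': array([1017.26636077, -207.20090653,  919.0323241 ]), 'rotation': array([-2.51298841e+00,  2.30513231e-04,  1.10526328e+00])}
top {'vfov': 43.18612881021769, 'cx': 304.5293210889151, 'cy': 208.81593291831106, 'eye': array([ 237.75476231,   47.63954398, 1544.57911875]), 'rotation': array([-2.98663888,  0.01424217, -1.58475388])}
```

View pics/top1.png

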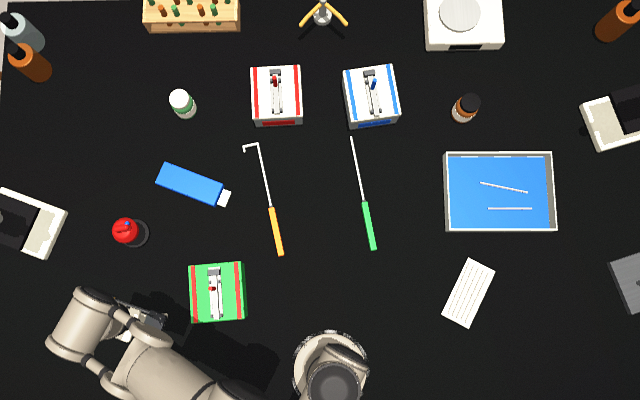

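View pics/scene1.png

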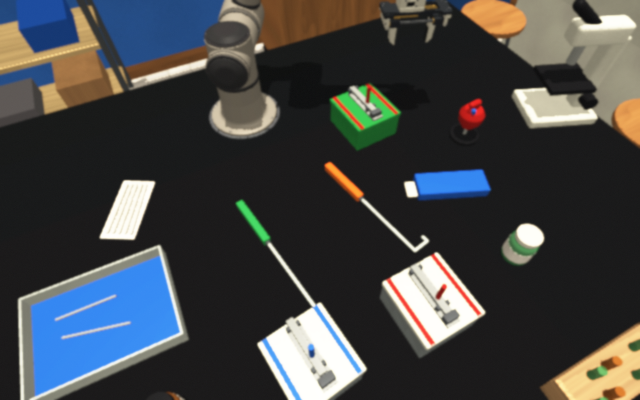

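The top view shows three locker-like things: one with red stripes on a white lid (277,95), one with blue stripes on a white lid (372,95), and a green look-alike (217,292). There are two rods: orange-handled with a hook (265,200) and green-handled without one (363,195). The blue-striped locker and the orange hooked rod fit the description. I'll confirm this in an enlarged crop.

```bash
cat > h.py <<'E'
import numpy as np, cv2
from scipy.spatial.transform import Rotation as R
from plant import bot
def fr(c):
    r=np.array(c['rotation']); r=R.from_euler('xyz',r).as_matrix() if r.size==3 else r
    return 200/np.tan(np.radians(c['vfov'])/2), r
def onz(c,u,v,z):
    f,r=fr(c); d=r@np.array([(u-c['cx'])/f,(v-c['cy'])/f,1]); e=np.array(c['eye']); return (e+d*(z-e[2])/d[2]).round(1)
def proj(c,P):
    f,r=fr(c); p=r.T@(np.array(P,float)-c['eye']); return np.round((c['cx']+f*p[0]/p[2],c['cy']+f*p[1]/p[2]),1)
E
python3 - <<'E'
from h import *
im=cv2.imread('pics/top1.png')[55:265,235:410]
a=cv2.resize(im[:85],None,fx=4.5,fy=4.5,interpolation=2); 
b=cv2.rotate(im[80:205,0:55],0); b=cv2.resize(b,None,fx=3.5,fy=3.5,interpolation=2)
im2=np.zeros((a.shape[0]+b.shape[0]+5,800,3),'u1'); im2[:a.shape[0],:a.shape[1]]=a; im2[-b.shape[0]:,:b.shape[1]]=b
print(a.shape,b.shape); cv2.imwrite('pics/crop1.png',im2)
E
```

```text
(382, 788, 3) (192, 438, 3)
```

View pics/crop1.png

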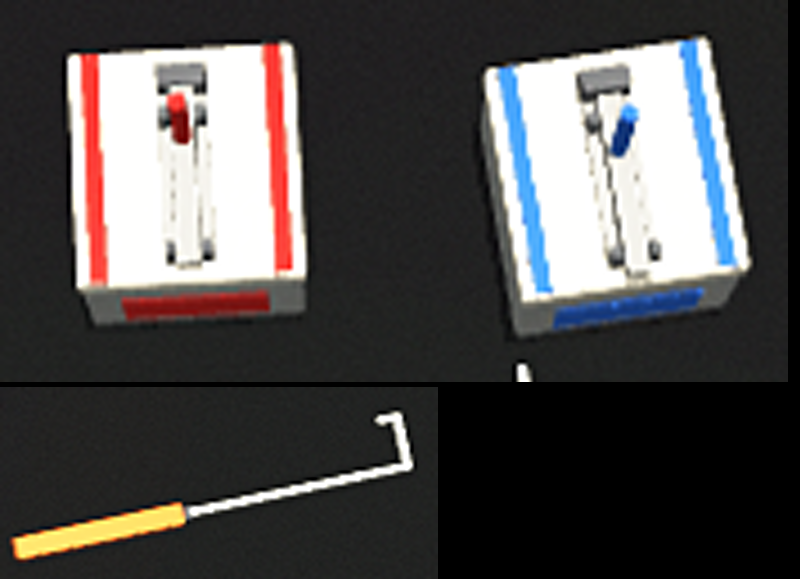

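The crop shows the blue-striped locker with its blue post (base about 622,155; top 630,108), and the orange handle with a white J-hook opening to the left. These are the right objects.

```bash
python3 - <<'E'
from h import *
c=bot.get_calibration('top')
g=lambda x,y:(235+x/4.5,55+y/4.5)
for n,p in dict(TL=(485,70),TR=(708,40),BR=(748,268),BL=(520,303)).items(): print(n,onz(c,*g(*p),90))
print('post base',onz(c,*g(622,155),112),'top',onz(c,*g(630,106),170))
L=[onz(c,*g(*p),90) for p in ((485,70),(708,40),(748,268),(520,303))]
print('front mid',(L[2]+L[3])/2,'dir',np.degrees(np.arctan2(*((L[0]+L[1]-L[2]-L[3])[1::-1]))), np.linalg.norm(L[0]-L[3]),np.linalg.norm(L[2]-L[3]))
R_=[(281.3,254.7),(271,205.6),(257.9,142.4),(243,145.6)]
P=[onz(c,*p,12) for p in R_]; print('rod',P)
print([np.linalg.norm(P[i+1]-P[i]) for i in range(3)])
d=P[2]-P[0]; print(np.degrees(np.arctan2(d[1],d[0])), 'origin',P[0]+d*100/np.linalg.norm(d))
print('check green end',onz(c,351,137,12))
E
```

```text
TL [888.8 -57.   90. ]
TR [ 907.2 -208.2   90. ]
BR [ 746.1 -228.2   90. ]
BL [724.7 -76.1  90. ]
post base [ 817.7 -144.4  112. ] top [ 826.9 -142.8  170. ]
front mid [ 735.4  -152.15   90.  ] dir 6.855973123948453 165.20780853216343 153.59807941507603
rod [array([337.9, 138.4,  12. ]), array([489.1, 169.1,  12. ]), array([690.8, 209.5,  12. ]), array([681.3, 256.3,  12. ])]
[np.float64(154.28522288281536), np.float64(205.70622256023267), np.float64(47.75447622998289)]
11.391087914807871 origin [435.93019074 158.15048615  12.        ]
check green end [703.  -82.8  12. ]
```

jog_arm(targets=[{"xyz": [-0.445, -0.287, 0], "spin": 0}, {"xyz": [-0.445, -0.287, 0], "spin": 0}, {"xyz": [-0.445, -0.287, 0], "spin": 0}, {"xyz": [-0.445, -0.287, 0], "spin": 0}, {"xyz": [-0.445, -0.287, 0], "spin": 0}, {"xyz": [-0.445, -0.287, 0], "spin": 0}, {"xyz": [-0.445, -0.287, 0], "spin": 0}, {"xyz": [-0.445, -0.287, 0], "spin": 0}, {"xyz": [-0.445, -0.287, 0], "spin": 0}, {"xyz": [-0.445, -0.287, 0], "spin": 0}], gripper=60)

```text
time: 1.35
tool_pos: [435.2, 156.9, 226.5]
tcp_rot: [-3.141, -0.001, 2.798]
contact_force: [1.1, 0.4, -0.1]
grip_width: 55.2
finger_force: 0.0
```

jog_arm(targets=[{"xyz": [0, 0, 0.14], "spin": -0.54}, {"xyz": [0, 0, 0.14], "spin": -0.54}, {"xyz": [0, 0, 0.14], "spin": -0.54}, {"xyz": [0, 0, 0.14], "spin": -0.54}, {"xyz": [0, 0, 0.14], "spin": -0.54}, {"xyz": [0, 0, 0.14], "spin": -0.54}, {"xyz": [0, 0, 0.14], "spin": -0.54}, {"xyz": [0, 0, 0.14], "spin": -0.54}, {"xyz": [0, 0, 0.14], "spin": -0.54}, {"xyz": [0, 0, 0.14], "spin": -0.54}])

```text
time: 2.6
tool_pos: [434.5, 158.1, 114.1]
tcp_rot: [3.141, -0.001, -2.944]
contact_force: [0.5, 0.2, -0.1]
grip_width: 55.4
finger_force: 0.0
```

```bash
python3 - <<'E'
from h import *
o=bot.get_obs(); print(o['time'],o['tool_pos'],o['tcp_rot'],o['grip_width'],np.round(o['joint_positions'],2))
c=bot.get_calibration('wrist'); im=np.array(bot.capture('wrist')); cv2.imwrite('pics/w1.png',im); print(c)
E
```

```text
2.6 [434.4667476  158.11886588 114.11042906] [ 3.14149943e+00 -6.27416771e-04 -2.94359563e+00] 55.42048006829888 [ 0.18  0.36  1.85  0.    0.93 -1.59]
{'vfov': 65.70646984690485, 'cx': 320.076266425924, 'cy': 199.87657812677233, 'eye': array([369.76451636, 144.43703469, 271.05972704]), 'rotation': array([ 2.89260445e+00, -4.03165601e-04,  1.76733220e+00])}
```

View pics/w1.png

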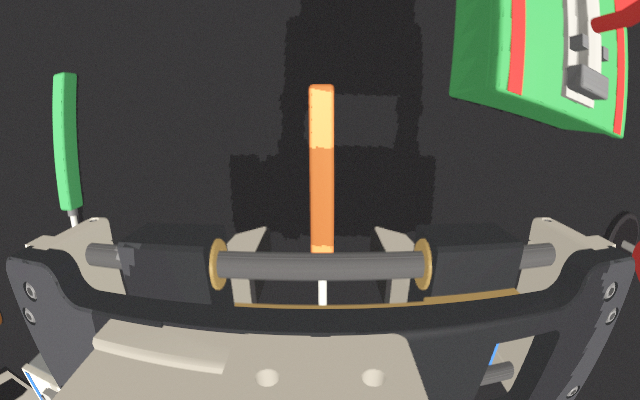

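The wrist view shows the handle centred between the fingers: its end is at (321,85), parallel to the tool axis. I'll check the axial position with the fisheye model.

```bash
cat >> h.py <<'E'
def fish(c,u,v,z):
    f,r=fr(c); a=np.array([u-c['cx'],v-c['cy']]); n=np.hypot(*a); t=n/f
    d=r@np.r_[a/n*np.sin(t),np.cos(t)]; e=np.array(c['eye']); return (e+d*(z-e[2])/d[2]).round(1)
E
python3 - <<'E'
from h import *
c=bot.get_calibration('wrist'); T=bot.get_obs()['tool_pos']
for p in((321,86,24),(321,251,24),(321,148,24),(322,303,16)):
    P=fish(c,*p); d=P-T; print(P, d[0]*np.cos(.198)+d[1]*np.sin(.198), -d[0]*np.sin(.198)+d[1]*np.cos(.198))
E
```

```text
[339.9 139.1  24. ] -95.64844433288101 0.006468617915675878
[474.5 166.3  24. ] 41.67221436263769 0.19802912759997504
[388.3 148.9  24. ] -46.2663394016233 0.09428978994089299
[532.  178.9  16. ] 100.52730773895614 1.2410936820912042
```

jog_arm(targets=[{"xyz": [-0.04, 0, 0.14], "spin": 0}, {"xyz": [0, 0, 0.2], "spin": 0}, {"xyz": [0, 0, 0.2], "spin": 0}, {"xyz": [0, 0, 0.2], "spin": 0}, {"xyz": [0, 0, 0.2], "spin": 0}, {"xyz": [0, 0, 0.2], "spin": 0}, {"xyz": [0, 0, 0.12], "spin": 0}, {"xyz": [0, 0, 0.08], "spin": 0}, {"xyz": [0, 0, 0.04], "spin": 0}, {"xyz": [0, 0, 0], "spin": 0}])

```text
time: 3.9
tool_pos: [438.0, 158.8, 4.4]
tcp_rot: [3.142, 0.0, -2.946]
contact_force: [-0.1, 0.2, -0.2]
grip_width: 55.1
finger_force: 0.0
```

jog_arm(targets=[{"xyz": [0, 0, 0], "spin": 0}, {"xyz": [0, 0, 0], "spin": 0}, {"xyz": [0, 0, 0], "spin": 0}, {"xyz": [0, 0, 0], "spin": 0}, {"xyz": [0, 0, 0], "spin": 0}, {"xyz": [0, 0, 0], "spin": 0}, {"xyz": [0, 0, 0], "spin": 0}, {"xyz": [0, 0, 0], "spin": 0}, {"xyz": [0, 0, 0], "spin": 0}, {"xyz": [0, 0, 0], "spin": 0}], gripper=0)

```text
time: 5.15
tool_pos: [437.9, 158.9, 4.4]
tcp_rot: [3.141, 0.0, -2.945]
contact_force: [-0.1, 1.2, 4.0]
grip_width: 19.6
finger_force: 30.0
```

jog_arm(targets=[{"xyz": [0, 0, -0.1], "spin": 0}, {"xyz": [0, 0, -0.2], "spin": 0}, {"xyz": [0, 0, -0.3], "spin": 0}, {"xyz": [0, 0, -0.3], "spin": 0}, {"xyz": [0, 0, -0.3], "spin": 0}, {"xyz": [0, 0, -0.3], "spin": 0}, {"xyz": [0, 0, -0.3], "spin": 0}, {"xyz": [0, 0, -0.3], "spin": 0}, {"xyz": [0, 0, -0.3], "spin": 0}, {"xyz": [0, 0, -0.1], "spin": 0}])

```text
time: 6.4
tool_pos: [438.2, 158.7, 205.5]
tcp_rot: [-3.141, 0.002, -2.945]
contact_force: [0.1, 0.3, -1.6]
grip_width: 19.7
finger_force: 30.0
```

```bash
python3 - <<'E'
from h import *
o=bot.get_obs(); print(o['time'],o['tool_pos'],o['tcp_rot'],o['grip_width'])
im=np.array(bot.capture('top')); cv2.imwrite('pics/top2full.png',im); cv2.imwrite('pics/top2.png',cv2.resize(im[70:270,230:410],None,fx=3,fy=3,interpolation=2))
c=bot.get_calibration('top')
E
```

```text
6.4 [438.17136233 158.66194717 205.53477217] [-3.14138234e+00  1.91402004e-03 -2.94543550e+00] 19.746390841675424
```

View pics/top2.png

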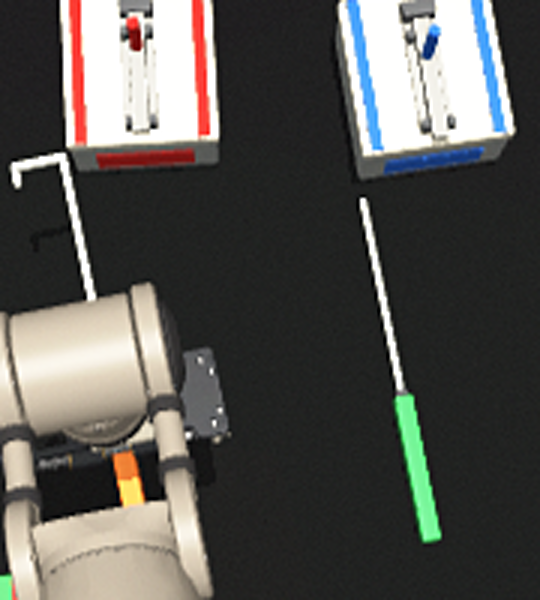

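The rod is held level. The hook corner is at crop (67,156) and the lip corner at (13,162).

```bash
python3 - <<'E'
from h import *
c=bot.get_calibration('top'); T=bot.get_obs()['tool_pos']
g=lambda x,y:onz(c,230+x/3,70+y/3,213)
a,b=g(66,158),g(14,164); print(a,b)
h=.1965; D=np.array([[np.cos(h),np.sin(h)],[-np.sin(h),np.cos(h)]])
print('corner in tool frame (want ~260,0):',D@(a-T)[:2], D@(b-T)[:2])
print('rod dir',np.arctan2(*(a-T)[1::-1]))
# target: heading .127, post at (238,22) in rod frame
P=np.array([826.5,-142.]); h2=.127
D2=np.array([[np.cos(h2),np.sin(h2)],[-np.sin(h2),np.cos(h2)]])
tgt=P-D2.T@[236,22]; print(tgt)
print('shift along rod x,y after spin:',D2@(tgt-T[:2]), (D2@(tgt-T[:2]))/80)
E
```

```text
[687.6 204.5 213. ] [682.8 252.1 213. ]
corner in tool frame (want ~260,0): [253.49485863  -3.78550327] [258.0805537  43.8356202]
rod dir 0.18156785528592026
[ 595.1871606  -193.71431456]
shift along rod x,y after spin: [ 111.03980847 -369.47497425] [ 1.38799761 -4.61843718]
```

jog_arm(targets=[{"xyz": [0, 0, 0], "spin": 0.7}, {"xyz": [-0.1, -0.35, 0], "spin": 0}, {"xyz": [-0.16, -0.55, 0], "spin": 0}, {"xyz": [-0.16, -0.55, 0], "spin": 0}, {"xyz": [-0.17, -0.55, 0], "spin": 0}, {"xyz": [-0.17, -0.55, 0], "spin": 0}, {"xyz": [-0.17, -0.55, 0], "spin": 0}, {"xyz": [-0.17, -0.55, 0], "spin": 0}, {"xyz": [-0.17, -0.55, 0], "spin": 0}, {"xyz": [-0.12, -0.42, 0], "spin": 0}])

```text
time: 7.7
tool_pos: [594.6, -195.6, 202.5]
tcp_rot: [3.14, -0.002, -3.016]
contact_force: [-0.2, 0.1, -1.8]
grip_width: 19.5
finger_force: 30.0
```

jog_arm(targets=[{"xyz": [0, 0, 0.05], "spin": 0}, {"xyz": [0, 0, 0.05], "spin": 0}, {"xyz": [0, 0, 0.05], "spin": 0}, {"xyz": [0, 0, 0.05], "spin": 0}, {"xyz": [0, 0, 0.05], "spin": 0}, {"xyz": [0, 0, 0.05], "spin": 0}, {"xyz": [0, 0, 0], "spin": 0}, {"xyz": [0, 0, 0], "spin": 0}, {"xyz": [0, 0, 0], "spin": 0}, {"xyz": [0, 0, 0], "spin": 0}])

```text
time: 8.95
tool_pos: [594.7, -193.9, 180.4]
tcp_rot: [3.142, 0.0, -3.015]
contact_force: [-0.7, -0.6, -1.4]
grip_width: 20.0
finger_force: 30.0
```

```bash
python3 - <<'E'
from h import *
o=bot.get_obs(); print(o['time'],o['tool_pos'],o['tcp_rot'],o['grip_width'])
a=np.array(bot.capture('top')); b=np.array(bot.capture('scene'))
cv2.imwrite('pics/top3full.png',a);cv2.imwrite('pics/sc3full.png',b)
A=cv2.resize(a[50:150,320:420],None,fx=4,fy=4,interpolation=2); B=cv2.resize(b[290:400,245:345],None,fx=4,fy=4,interpolation=2)[:400]
cv2.imwrite('pics/p3.png',np.hstack([A,B]))
E
```

```text
8.95 [ 594.73586682 -193.93753341  180.39527179] [ 3.14158701e+00  1.99450408e-04 -3.01541095e+00] 19.99868143929111
```

View pics/p3.png

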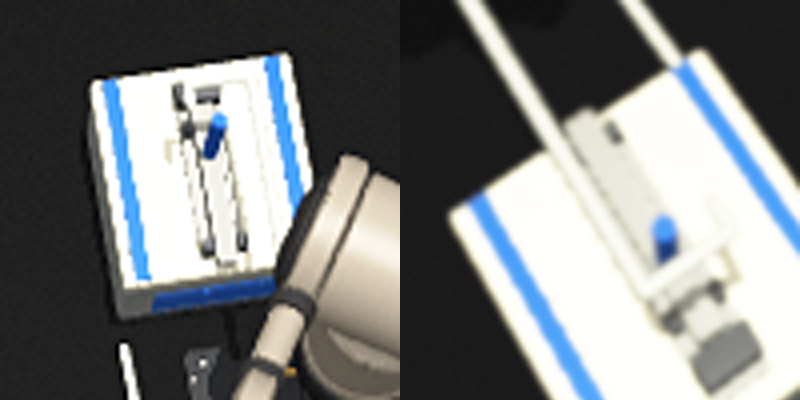

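The left half shows the foot behind the post and the lip on the post's left. The post top is at (219,120), between rod x≈248 and lip x≈176, so the post sits inside the hook's outline. Next I lower the rod and pull.

jog_arm(targets=[{"xyz": [0, 0, 0.1], "spin": 0}, {"xyz": [0, 0, 0.1], "spin": 0}, {"xyz": [0, 0, 0.1], "spin": 0}, {"xyz": [0, 0, 0.1], "spin": 0}, {"xyz": [0, 0, 0.1], "spin": 0}, {"xyz": [0, 0, 0.07], "spin": 0}, {"xyz": [0, 0, 0], "spin": 0}, {"xyz": [0, 0, 0], "spin": 0}, {"xyz": [0, 0, 0], "spin": 0}, {"xyz": [0, 0, 0], "spin": 0}])

```text
time: 10.3
tool_pos: [594.8, -193.9, 135.0]
tcp_rot: [-3.141, 0.0, -3.015]
contact_force: [-0.2, 0.3, -2.3]
grip_width: 20.0
finger_force: 30.0
```

jog_arm(targets=[{"xyz": [0.05, 0, 0], "spin": 0}, {"xyz": [0.05, 0, 0], "spin": 0}, {"xyz": [0.05, 0, 0], "spin": 0}, {"xyz": [0.05, 0, 0], "spin": 0}, {"xyz": [0.05, 0, 0], "spin": 0}, {"xyz": [0.05, 0, 0], "spin": 0}, {"xyz": [0.05, 0, 0], "spin": 0}, {"xyz": [0.05, 0, 0], "spin": 0}, {"xyz": [0.05, 0, 0], "spin": 0}, {"xyz": [0.05, 0, 0], "spin": 0}])

```text
time: 11.55
tool_pos: [554.8, -199.0, 134.7]
tcp_rot: [3.142, 0.0, -3.015]
contact_force: [2.1, 1.5, -2.0]
grip_width: 19.8
finger_force: 30.0
```

jog_arm(targets=[{"xyz": [0.04, 0, 0], "spin": 0}, {"xyz": [0.04, 0, 0], "spin": 0}, {"xyz": [0.04, 0, 0], "spin": 0}, {"xyz": [0.04, 0, 0], "spin": 0}, {"xyz": [0.03, 0, 0], "spin": 0}, {"xyz": [0.02, 0, 0], "spin": 0}, {"xyz": [0, 0, 0], "spin": 0}, {"xyz": [0, 0, 0], "spin": 0}, {"xyz": [0, 0, 0], "spin": 0}, {"xyz": [0, 0, 0], "spin": 0}])

```text
time: 12.8
tool_pos: [542.7, -200.8, 136.1]
tcp_rot: [-3.139, 0.01, -3.015]
contact_force: [18.1, 3.5, -2.6]
grip_width: 20.0
finger_force: 30.0
```

```bash
python3 - <<'E'
from h import *
o=bot.get_obs(); print(o['time'],o['tool_pos'],o['contact_force'],o['moment'])
a=np.array(bot.capture('top')); b=np.array(bot.capture('scene'))
A=cv2.resize(a[50:150,320:420],None,fx=4,fy=4,interpolation=2); B=cv2.resize(b[290:400,245:345],None,fx=4,fy=4,interpolation=2)[:400]
cv2.imwrite('pics/p4.png',np.hstack([A,B]))
E
```

```text
12.8 [ 542.65951139 -200.84555145  136.0557324 ] [18.06853174  3.54969319 -2.62693751] [ 0.5895995  -2.60353063 -0.05482021]
```

View pics/p4.png

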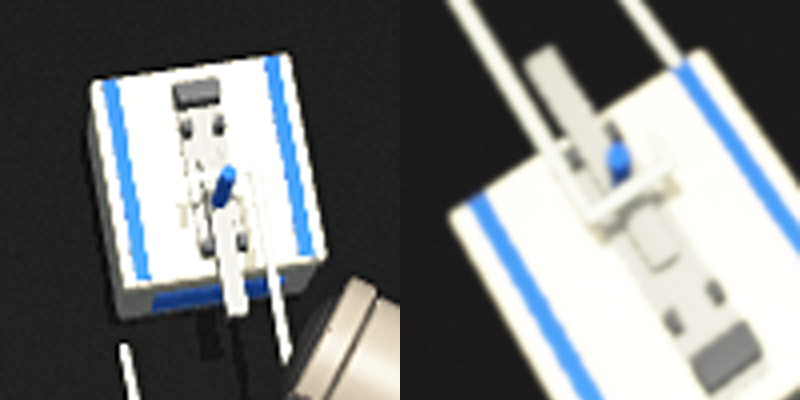

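The bolt is at its stop: force rose to 18 N. The post moved about 37 mm in the image, which fits a 6 mm starting value. Now I back the hook off the post and lift.

jog_arm(targets=[{"xyz": [-0.05, 0, 0], "spin": 0}, {"xyz": [-0.05, 0, 0], "spin": 0}, {"xyz": [-0.05, 0, 0], "spin": 0}, {"xyz": [-0.03, 0, 0], "spin": 0}, {"xyz": [0, 0, 0], "spin": 0}, {"xyz": [0, 0, -0.1], "spin": 0}, {"xyz": [0, 0, -0.2], "spin": 0}, {"xyz": [0, 0, -0.2], "spin": 0}, {"xyz": [0, 0, -0.2], "spin": 0}, {"xyz": [0, 0, -0.2], "spin": 0}])

```text
time: 14.15
tool_pos: [552.7, -199.3, 208.2]
tcp_rot: [-3.141, 0.001, -3.015]
contact_force: [0.3, 0.0, -1.9]
grip_width: 19.6
finger_force: 30.0
```

```bash
python3 - <<'E'
from h import *
o=bot.get_obs(); print(o['time'],o['tool_pos'],o['contact_force'])
a=np.array(bot.capture('top')); b=np.array(bot.capture('scene'))
A=cv2.resize(a[50:150,320:420],None,fx=4,fy=4,interpolation=2); B=cv2.resize(b[290:400,245:345],None,fx=4,fy=4,interpolation=2)[:400]
cv2.imwrite('pics/p5.png',np.hstack([A,B]))
E
```

```text
14.15 [ 552.68325295 -199.27442928  208.21367317] [ 0.32974066  0.03577429 -1.92456529]
```

View pics/p5.png

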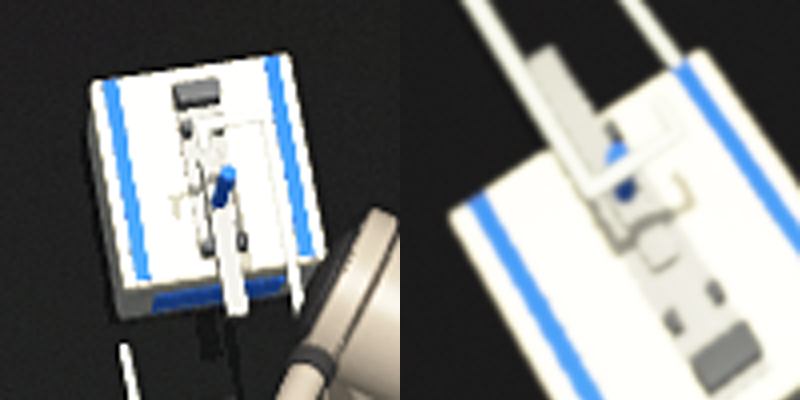

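The bolt stayed back, with the post still at (227,175), and the hook is now clear above it. Next I carry the rod to the free place near where it started and lay it down.

jog_arm(targets=[{"xyz": [0.1, 0.3, 0], "spin": 0}, {"xyz": [0.1, 0.5, 0], "spin": 0}, {"xyz": [0.1, 0.5, 0], "spin": 0}, {"xyz": [0.1, 0.5, 0], "spin": 0}, {"xyz": [0.1, 0.5, 0], "spin": 0}, {"xyz": [0.1, 0.5, 0], "spin": 0}, {"xyz": [0.1, 0.5, 0], "spin": 0}, {"xyz": [0.1, 0.5, 0], "spin": 0}, {"xyz": [0.1, 0.5, 0], "spin": 0}, {"xyz": [0.08, 0.3, 0], "spin": 0}])

```text
time: 15.5
tool_pos: [427.6, 157.5, 206.5]
tcp_rot: [3.141, -0.001, -3.014]
contact_force: [0.1, 0.3, -2.4]
grip_width: 19.6
finger_force: 30.0
```

jog_arm(targets=[{"xyz": [0, 0, 0.1], "spin": 0}, {"xyz": [0, 0, 0.3], "spin": 0}, {"xyz": [0, 0, 0.4], "spin": 0}, {"xyz": [0, 0, 0.4], "spin": 0}, {"xyz": [0, 0, 0.4], "spin": 0}, {"xyz": [0, 0, 0.3], "spin": 0}, {"xyz": [0, 0, 0.2], "spin": 0}, {"xyz": [0, 0, 0.1], "spin": 0}, {"xyz": [0, 0, 0.05], "spin": 0}, {"xyz": [0, 0, 0], "spin": 0}])

```text
time: 16.75
tool_pos: [428.8, 155.8, 26.8]
tcp_rot: [3.142, 0.0, -3.016]
contact_force: [-0.1, 0.2, -1.4]
grip_width: 19.7
finger_force: 30.0
```

jog_arm(targets=[{"xyz": [0, 0, 0.06], "spin": 0}, {"xyz": [0, 0, 0.06], "spin": 0}, {"xyz": [0, 0, 0.05], "spin": 0}, {"xyz": [0, 0, 0.04], "spin": 0}, {"xyz": [0, 0, 0.03], "spin": 0}, {"xyz": [0, 0, 0.02], "spin": 0}, {"xyz": [0, 0, 0.01], "spin": 0}, {"xyz": [0, 0, 0.01], "spin": 0}, {"xyz": [0, 0, 0], "spin": 0}, {"xyz": [0, 0, 0], "spin": 0}])

```text
time: 18.0
tool_pos: [428.5, 156.0, 4.5]
tcp_rot: [3.141, 0.0, -3.015]
contact_force: [-2.2, -0.7, 3.2]
grip_width: 20.1
finger_force: 30.0
```

Contact with the bench is felt. I open the gripper and retreat upwards.

jog_arm(targets=[{"xyz": [0, 0, 0], "spin": 0}, {"xyz": [0, 0, 0], "spin": 0}, {"xyz": [0, 0, 0], "spin": 0}, {"xyz": [0, 0, 0], "spin": 0}, {"xyz": [0, 0, 0], "spin": 0}, {"xyz": [0, 0, 0], "spin": 0}, {"xyz": [0, 0, 0], "spin": 0}, {"xyz": [0, 0, 0], "spin": 0}, {"xyz": [0, 0, 0], "spin": 0}, {"xyz": [0, 0, 0], "spin": 0}], gripper=60)

```text
time: 19.25
tool_pos: [428.5, 156.0, 4.3]
tcp_rot: [3.142, 0.0, -3.015]
contact_force: [-0.4, 0.3, 0.2]
grip_width: 55.0
finger_force: 0.0
```

jog_arm(targets=[{"xyz": [0, 0, -0.1], "spin": 0}, {"xyz": [0, 0, -0.2], "spin": 0}, {"xyz": [0, 0, -0.2], "spin": 0}, {"xyz": [0, 0, -0.3], "spin": 0}, {"xyz": [0, 0, -0.3], "spin": 0}, {"xyz": [0, 0, -0.3], "spin": 0}, {"xyz": [0, 0, -0.2], "spin": 0}, {"xyz": [0, 0, 0], "spin": 0}, {"xyz": [0, 0, 0], "spin": 0}, {"xyz": [0, 0, 0], "spin": 0}])

```text
time: 20.5
tool_pos: [428.1, 155.9, 131.6]
tcp_rot: [3.142, -0.001, -3.015]
contact_force: [0.2, 0.1, 0.8]
grip_width: 55.1
finger_force: 0.0
```

```bash
python3 - <<'E'
from h import *
o=bot.get_obs(); print(o['time'],o['tool_pos'],o['contact_force'],o['grip_width'])
a=np.array(bot.capture('scene')); cv2.imwrite('pics/p6.png',cv2.resize(a[60:400,150:550],None,fx=1.7,fy=1.7,interpolation=2))
E
```

```text
20.5 [428.07201878 155.87700722 131.62761431] [0.20544754 0.12549197 0.80338216] 55.10706430924634
```

View pics/p6.png

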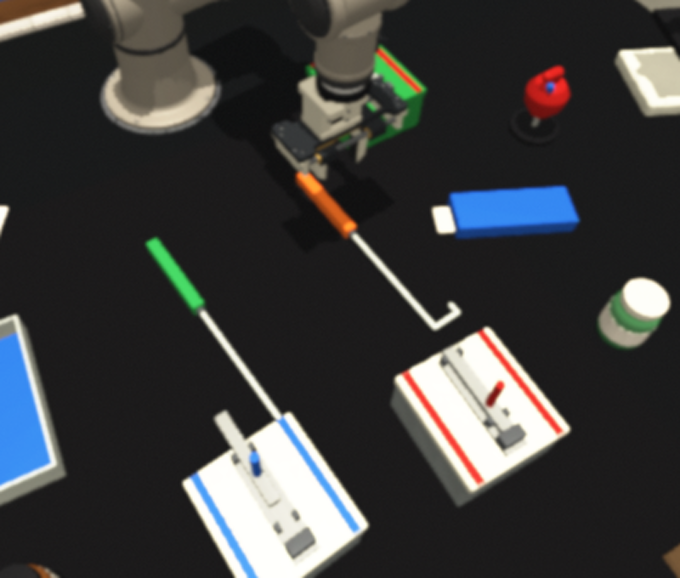

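The rod lies flat at (380,250), the blue post at (256,463) is drawn back, and the red post at (495,392) is still shut. The gripper is clear.

```bash
python3 -c "
from plant import bot
print(bot.close_job())"
```

```text
the job is handed in; nothing more can be done
None
```

The blue bolt is drawn back to its stop, the red bolt is still shut, and the hooked rod lies flat on the bench with the gripper clear; I handed the job in at about 20.5 s, and it returned no verdict.

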